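Clear the crumb groove of a bread board with its scraper

TASK

Take the groove scraper off its rest, set its pin into the wide start pocket of the bread board's crumb groove, and run it lightly and slowly (well under 15 cm/s) along the groove, under the knife-guide arch, so that its pin sweeps both rusk pieces into the crumb well at the groove's far end. The hand cannot pass the arch, so let go there and take the scraper again by its other end on the far side; keep the pin down in the groove all the way and do not touch the rusks with the gripper. Leave the scraper standing on the board with its pin at the well's edge, and do not disturb the jar, the shaker or the tomato.

Things in the scene. Friction and masses are not known exactly. Their poses are not given: they have to be found in the camera images.
- bread_board: Fixed wooden bread board, 108 mm wide (its x, -54 to 54), 410 mm long (its y, -175 to 235), top face at z = 36 mm. Origin: on the worktop, below the middle of the arch. A crumb groove with bends, milled in its top, leads from the start pocket (low y) under the arch to the crumb well (high y).
- groove_start (a point): Centre of the start pocket (board x -4 to 40, y -155 to -115 mm), level with the board's top. From it runs the groove, 22 to 24 mm wide, 18 mm deep (floor at z = 18 mm). Groove centre line in board (x, y) mm, straight between the points: (18,-135), (18,-75), (0,-30), (0,35), (-18,80), (-18,150); there it opens into the well.
- crumb_well (a point): Centre of the crumb well's floor: a rectangular pit in the board at the groove's far end, board x -48 to 12, y 150 to 210, floor at z = 8 mm. The well's edge, where the groove ends, is at board y = 150.
- arch (a point): Middle of the underside of the knife-guide arch's lintel, board frame (0, 0, 88) mm. The arch, of darker wood, is fixed across the board: 24 mm deep (board y -12 to 12), posts with inner faces at board x = +-50, lintel from z = 88 to 96 mm.
- rest: Fixed wooden rest, 60 x 70 x 24 mm, origin at the centre of its underside; the scraper stands on it at the start with its pin in the rest's long slot (32 mm wide along the rest's y, open at both ends).
- scraper: Loose groove scraper, 0.25 kg, alike end for end, long axis its y: flat steel shoe 40 x 160 x 4 mm (x, y, z), on it a dark wooden handle bar 24 mm wide (x), 150 mm long, top at z = 44 mm. Origin: middle of the shoe's underside. Grip it across the bar near an end. Pin in the groove, shoe flat on the board, it stands by itself (origin at z = 36 mm), clearing the arch by 8 mm.
- pin (a point): Centre of the lower end of the scraper's steel pin: 18 mm diameter, 14 mm long, pointing down from the middle of the shoe.
- rusk_a: Loose round rusk piece, a dark-toasted brown puck of 20 mm diameter, 14 mm high, lying in the groove between the start and the arch; dry, it slides easily (friction about 0.3, as do shoe and pin); origin at its underside's centre.
- rusk_b: The same, lying in the groove under or near the arch.
- honey_jar: Bystander: jar with a screw lid, 68 x 74 x 84 mm, behind the board; origin at its underside's centre.
- salt_shaker: Bystander: shaker with a rounded top, 44 mm across, 90 mm high, behind the board; origin at its underside's centre.
- tomato: Bystander: tomato, 69 mm across, 71 mm high, behind the board; origin at its underside's centre.
There are look-alikes about, which are no part of the job. What is shaped like the scraper but orange is not meant.

How it is judged:
By the outcome, as a careful person would: the job done as asked, in the order asked, and still so for the second after the job is handed in, with the robot touching nothing.
It also fails if it takes over 48 s, if anything falls off the work surface, if the arm or the gripper's body presses on something with over 40 N, if the wrist force passes 120 N, or if a joint passes its speed limit or range.

ROBOT

A 6-joint arm with a two-finger parallel gripper is mounted at the origin on a cart in front of the work surface, level with it; the furniture and walls round the work are solid. World frame = base frame: x ahead of the robot, y to its left, z up, the work surface at z = 0. Lengths are in mm, angles in rad, forces in N, time in s.
With the tool pointing down it reaches from about 300 to 775 mm from the base axis. Payload 14.6 kg.
Tool frame: the origin (TCP) lies midway between the tips of the shut fingers; the grasp point (between the pads) lies 19 mm behind it; z points along the fingers, y is the line along which they close (so a half turn about z gives the same grasp; the last joint's range is limited). The gripper opens to 94 mm and grips with 3 to 60 N. Pads are 16 mm wide; open, the fingers measure 119 mm over their backs; the gripper's body (75 mm by 177 mm) begins 78 mm behind the grasp point.
Start: joints at [1.273, 0.3, 1.521, -0, 1.321, -0.067], TCP at [125.814, 535.406, 205.446] pointing down, gripper open.
Joint ranges: [-3.03, 3.03], [-0.79, 2.21], [0.23, 2.52], [-1.04, 4.18], [0, 3.07], [-2.55, 2.55]. Speed limits (rad/s): [2.22, 2.22, 2.57, 3.14, 3.14, 3.14].

INTERFACE

Orientations are given as [roll, pitch, yaw] about the fixed x, y, z axes, in that order (R = Rz(yaw) Ry(pitch) Rx(roll)).
In Python, from cell import * gives the robot as it stands. The module is installed in compiled form; this text tells all that it offers.
- The arm moves only by the tool servo_tool, never from a script. Its argument "motion" is a list of rows, each an object of numbers: "wx", "wy", "wz": the turn, a rotation vector about the tool's x, y, z in units of 2 rad (1.0 is 2 rad); "dx", "dy", "dz": the shift along the tool's x, y, z in units of 10 cm (1.0 is 10 cm); "fingers": the closure, from -1 (fully open) to 1 (shut). In form: [{"wx": .., "wy": .., "wz": .., "dx": .., "dy": .., "dz": .., "fingers": ..}, ...]. A call has 1 to 10 rows; each row is the pose to reach, as a shift and turn from the pose commanded when the call began, along the tool's axes at that moment; what a row does not reach only later rows make up. A row lasts 1/10 s, in which the tool goes at most 50 mm and 8.59 degrees, less where a joint would pass 70% of its speed; a pose out of reach is approached as far as the arm can. A call with a number of a shift or a turn outside -1 to 1 is refused whole. A call with a gripper value outside its range is refused whole. The fingers move at their own pace and stop on an object; "newtons" is the grip in N (left out, the last holds). Time passes only in rows, so rows that repeat a pose let the fingers close. It gives the time, the measured TCP pose, the force, the opening and the grip force at its end, in the units of the state.
- read_state(): the state, without advancing time (a new reading comes with each control period).
- camera(name): name is "scene" or "top"; returns a dict with "image" (480x640x3 uint8, red, green, blue), "fx", "fy", "cx", "cy" (pixels), "R" (3x3) and "t" (3): a world point X has camera coordinates R X + t. Camera axes: x right, y down, z forward; pixel columns grow to the right and rows downward; lengths in mm; the calibration is good to about 2 mm. A picture is of the moment at which its call begins. There is no depth.
- sign_off(): hands the job in; it is judged then, once.
Trained networks look in a picture, given as the dict that the camera call returned (one of the last four; its "shot" number tells which), for a name from the list of things; names that differ only in an ending like _2 or _b are one class to them, and where a whole thing is asked for, a point or a joint stands for the part that bears it (a point fixed in the world has none). Each returns a list of dicts, best first, with "conf" (0 to 1); they miss things now and then, are a little off and sometimes report something else, mostly with a low value. They report only what shows in the picture. A call takes as long as a camera call. They do not tell look-alikes from the thing itself.
- spot_in(query, picture): "location" ([column, row] in pixels, amid what is visible of it).
- trace(query, picture): "pixels" (480x640 bool, what is visible of it) and "location" ([column, row] in pixels, amid what is visible of it).
The state is a dict: "clock": time; "joints": joint angles; "qd": joint speeds; "effort": joint torques, N m; "eef_pos": TCP position; "eef_rot": TCP orientation; "wrist_force": force on the tool from outside, world axes, zero at the start; "moment": the same for the moment, N m; "finger_gap": finger opening in mm; "finger_force": force on a finger pad.
Only numpy, scipy, OpenCV 4.12 (cv2) and the standard library are available. Lean on these libraries where they do the work, as an engineer would, in place of code of your own. Each camera call takes 0.05 s, during which the arm holds its last target. There are 200 camera calls.

## Working session

There is one attempt and no reset: what is moved stays moved. The work goes in short steps, Python scripts to look and compute and a tool call to move; the robot and the scene stay as the last step left them, time stands still between calls to the robot, and variables do not carry over. Pictures are saved under pics/ and viewed, at most 10 in all, crops included, and the job is handed in when it is done.

Besides the shell and the picture viewer there is one more tool, called after ">>>" as name(argument=value, ...) on one line, values as JSON. servo_tool: Moves the arm, as the interface text tells. Its arguments: {"type":"object","properties":{"motion":{"type":"array","items":{"type":"object","properties":{"wx":{"type":"number"},"wy":{"type":"number"},"wz":{"type":"number"},"dx":{"type":"number"},"dy":{"type":"number"},"dz":{"type":"number"},"fingers":{"type":"number"}}}},"newtons":{"type":"number"}},"required":["motion"]}

```bash
mkdir -p pics; cat > h.py <<'E'
from cell import *
import numpy as np, cv2
def px2w(c,uv,z):
    d=np.array([(uv[0]-c["cx"])/c["fx"],(uv[1]-c["cy"])/c["fy"],1.0]); R=np.array(c["R"]);t=np.array(c["t"])
    o=-R.T@t; d=R.T@d; return o+d*(z-o[2])/d[2]
def w2px(c,X):
    p=np.array(c["R"])@np.array(X,float)+np.array(c["t"]); return np.array([c["fx"]*p[0]/p[2]+c["cx"],c["fy"]*p[1]/p[2]+c["cy"]])
def save(c,n): cv2.imwrite("pics/"+n+".png",c["image"][:,:,::-1])
E
python3 - <<'E'
from h import *
s=read_state(); print({k:np.round(s[k],3) for k in("clock","eef_pos","eef_rot","wrist_force","finger_gap")})
for n in("top","scene"):
    c=camera(n); save(c,n+"0"); print(n,"cam at",np.round(-np.array(c["R"]).T@np.array(c["t"])),c["fx"])
    for q,z in(("bread_board",36),("groove_start",36),("crumb_well",8),("arch",96),("rest",24),("scraper",60),("rusk_a",32),("honey_jar",42),("salt_shaker",45),("tomato",35)):
        for r in spot_in(q,c)[:3]: print(q,round(r["conf"],2),np.round(r["location"]),np.round(px2w(c,r["location"],z)))
E
```

```text
{'clock': np.float64(0.0), 'eef_pos': array([125.75 , 535.152, 204.885]), 'eef_rot': array([-3.14 , -0.   ,  2.911]), 'wrist_force': array([0.738, 0.073, 0.599]), 'finger_gap': np.float64(93.964)}
top cam at [ 310. -145. 1090.] 531.2217584852335
bread_board 0.81 [317. 239.] [ 511. -102.   36.]
groove_start 0.62 [314. 241.] [508. -96.  36.]
crumb_well 0.83 [311. 242.] [512. -88.   8.]
arch 0.65 [309. 240.] [498. -90.  96.]
rest 0.87 [448. 270.] [ 449. -365.   24.]
rest 0.74 [456. 263.] [ 465. -383.   24.]
scraper 0.9 [456. 265.] [ 455. -375.   60.]
scraper 0.7 [428. 369.] [ 259. -312.   60.]
rusk_a 0.58 [372. 237.] [ 516. -213.   32.]
honey_jar 0.61 [348. 143.] [ 714. -167.   42.]
salt_shaker 0.75 [230. 150.] [699.  79.  45.]
tomato 0.91 [287. 148.] [707. -38.  35.]
scene cam at [ 434.  791. 1166.] 595.5656292485444
bread_board 0.56 [307. 279.] [513. -48.  36.]
groove_start 0.87 [306. 280.] [516. -44.  36.]
crumb_well 0.69 [307. 279.] [514. -70.   8.]
rest 0.57 [335. 195.] [ 460. -343.   24.]
scraper 0.9 [411. 207.] [ 262. -276.   60.]
scraper 0.73 [334. 179.] [ 463. -368.   60.]
rusk_a 0.64 [309. 232.] [ 519. -201.   32.]
rusk_a 0.59 [230. 239.] [ 714. -165.   32.]
honey_jar 0.67 [234. 236.] [ 705. -164.   42.]
honey_jar 0.65 [332. 181.] [ 468. -378.   42.]
salt_shaker 0.85 [222. 321.] [690.  85.  45.]
tomato 0.93 [227. 278.] [702. -41.  35.]
```

View pics/top0.png

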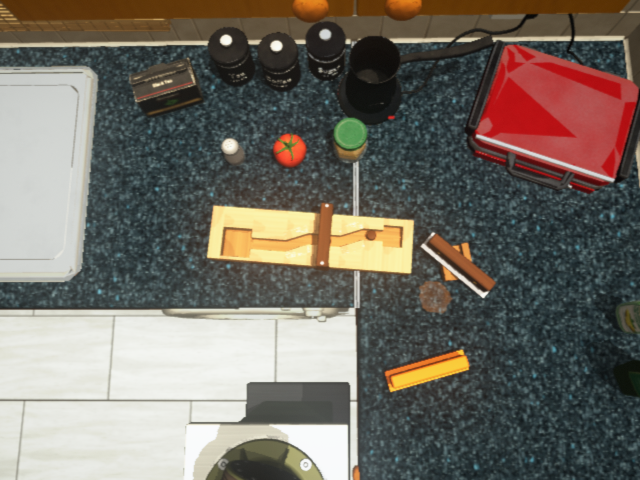

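View pics/scene0.png

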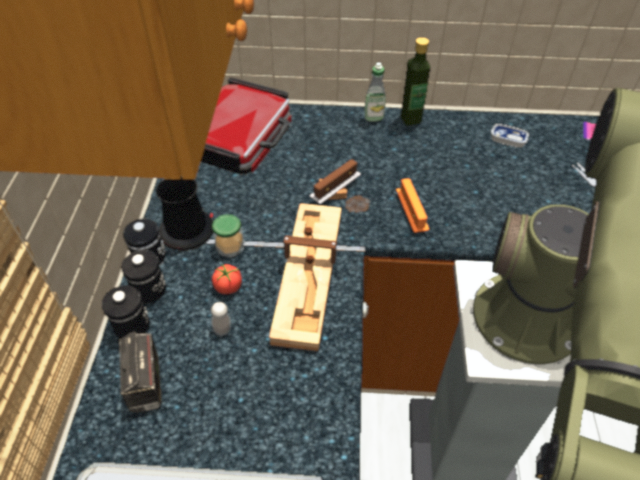

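The top view shows the board with its start pocket at about (397,237), the well at (237,242), the arch at (325,237) and a rusk at (371,236). The dark scraper on its rest is at (458,265), and the orange look-alike is at (427,370). The scene view agrees. Next I'll fit the board and scraper poses.

```bash
cat > fit.py <<'E'
from h import *
from scipy.optimize import minimize
def T(p,X):
    X=np.atleast_2d(X).astype(float); c,s=np.cos(p[2]),np.sin(p[2])
    return np.c_[p[0]+c*X[:,0]-s*X[:,1],p[1]+s*X[:,0]+c*X[:,1],X[:,2]]
def box(x0,x1,y0,y1,z): return [[x0,y0,z],[x1,y0,z],[x1,y1,z],[x0,y1,z]]
def proj(c,p,X): return np.array([w2px(c,x) for x in T(p,X)])
def hullmask(c,p,X):
    m=np.zeros((480*4,640*4),np.uint8); cv2.fillConvexPoly(m,cv2.convexHull(np.round(proj(c,p,X)*4+1.5).astype(np.int32)),1)
    return cv2.resize(m.astype(np.float32),(640,480),interpolation=cv2.INTER_AREA)
def fit(cms,X,p0):
    def cost(p): return sum(np.abs(hullmask(c,p,X)-m).sum() for c,m in cms)
    p=np.array(p0,float)
    for s in(1,.3): p=minimize(cost,p,method="Nelder-Mead",options=dict(initial_simplex=[p,p+[8*s,0,0],p+[0,8*s,0],p+[0,0,.06*s]],xatol=.01)).x
    return p,cost(p)
BOARD=box(-54,54,-175,235,0)+box(-54,54,-175,235,36)+box(-54,54,-12,12,96)[0:0]
def scr(z): return box(-12,12,-75,75,z+4)+box(-12,12,-75,75,z+44)
def shoe(z): return box(-20,20,-80,80,z)+box(-20,20,-80,80,z+4)
CL=[[18,-135,36],[18,-75,36],[0,-30,36],[0,35,36],[-18,80,36],[-18,150,36]]
def dark(c,cen,r=60):
    h=cv2.cvtColor(c["image"],cv2.COLOR_RGB2HSV)
    return h
E
python3 - <<'E'
from fit import *
from scipy.optimize import least_squares
cs={n:camera(n) for n in("top","scene")}
def best(q,c,near):
    r=trace(q,c); return min(r,key=lambda d:np.hypot(*(np.array(d["location"])-near)))
for n in cs:
    c=cs[n]
    m=best("bread_board",c,(310,240) if n=="top" else (307,279))["pixels"].astype(np.float32)
    p,e=fit([(c,m)],BOARD,[515,-100,-.065]); print(n,"board",np.round(p,3),e,m.sum())
    cs[n+"b"]=p
    sm=best("scraper",c,(456,265) if n=="top" else (334,179))["pixels"].astype(np.float32)
    q,e=fit([(c,sm)],scr(24)+shoe(24),[455,-375,-.64]); print(n,"scraper",np.round(q,3),e,sm.sum()); cs[n+"s"]=q; cs[n+"m"]=sm
c=cs["top"]; p=cs["topb"]; q=cs["tops"]
S=3
im=cv2.resize(c["image"][190:310,205:505],None,fx=2.6,fy=2.6,interpolation=cv2.INTER_CUBIC)[:,:,::-1].copy()
def dr(im,c,p,X,col,o,f,cl=True): cv2.polylines(im,[np.round((proj(c,p,X)+.5-o)*f).astype(np.int32)],cl,col,1)
def draw(im,c,p,q,o,f):
    for b in(box(-54,54,-175,235,36),box(-4,40,-155,-115,36),box(-48,12,150,210,36)): dr(im,c,p,b,(255,0,0),o,f)
    dr(im,c,p,box(-50,50,-12,12,96),(0,255,255),o,f); dr(im,c,p,CL,(0,255,0),o,f,False)
    dr(im,c,q,box(-12,12,-75,75,68),(255,255,0),o,f); dr(im,c,q,box(-20,20,-80,80,28),(255,0,255),o,f)
draw(im,c,p,q,(205,190),2.6)
c=cs["scene"]; im2=cv2.resize(c["image"][150:355,255:385],None,fx=1.4,fy=1.4)[:,:,::-1].copy()
im2=cv2.resize(c["image"][150:355,255:385],None,fx=2.85,fy=2.85,interpolation=cv2.INTER_CUBIC)[:,:,::-1].copy()
draw(im2,c,p,q,(255,150),2.85)
cv2.imwrite("pics/ov_top.png",im); cv2.imwrite("pics/ov_scene.png",im2)
E
```

```text
top board [ 5.10630e+02 -1.17278e+02 -8.00000e-02] 406.0625 11141.0
top scraper [ 460.934 -382.284   -0.707] 86.5 1696.0Traceback (most recent call last):
  File "<stdin>", line 6, in <module>
RuntimeError: dictionary changed size during iteration
```

```bash
cat >> fit.py <<'E'
def dr(im,c,p,X,col,o,f,cl=True): cv2.polylines(im,[np.round((proj(c,p,X)+.5-o)*f).astype(np.int32)],cl,col,1)
def draw(im,c,p,q,o,f,z=24):
    for b in(box(-54,54,-175,235,36),box(-4,40,-155,-115,36),box(-48,12,150,210,36)): dr(im,c,p,b,(255,0,0),o,f)
    dr(im,c,p,box(-50,50,-12,12,96),(0,255,255),o,f); dr(im,c,p,CL,(0,255,0),o,f,False)
    dr(im,c,q,box(-12,12,-75,75,z+44),(255,255,0),o,f); dr(im,c,q,box(-20,20,-80,80,z+4),(255,0,255),o,f)
def crop(c,x0,y0,x1,y1,f): return cv2.resize(c["image"][y0:y1,x0:x1],None,fx=f,fy=f,interpolation=cv2.INTER_CUBIC)[:,:,::-1].copy()
def best(q,c,near):
    return min(trace(q,c),key=lambda d:np.hypot(*(np.array(d["location"])-near)))["pixels"].astype(np.float32)
E
python3 - <<'E'
from fit import *
B=[];S=[]
for n,a,b in(("top",(310,240),(456,265)),("scene",(307,279),(334,179))):
    c=camera(n); B.append((c,best("bread_board",c,a))); S.append((c,best("scraper",c,b)))
    print(n,np.round(fit(B[-1:],BOARD,[511,-117,-.08])[0],3),np.round(fit(S[-1:],scr(24)+shoe(24),[461,-382,-.7])[0],3))
p,e=fit(B,BOARD,[511,-117,-.08]); q,f=fit(S,scr(24)+shoe(24),[461,-382,-.7]); print(np.round(p,3),e,np.round(q,3),f)
im=crop(B[0][0],205,190,505,310,2.6); draw(im,B[0][0],p,q,(205,190),2.6); cv2.imwrite("pics/ov_top.png",im)
im=crop(B[1][0],255,150,385,355,2.85); draw(im,B[1][0],p,q,(255,150),2.85); cv2.imwrite("pics/ov_scene.png",im)
E
```

```text
top [ 5.10709e+02 -1.17068e+02 -8.10000e-02] [ 460.439 -382.662   -0.697]
scene [ 5.10038e+02 -1.19093e+02 -7.70000e-02] [ 460.664 -381.687   -0.677]
[ 5.10322e+02 -1.17280e+02 -7.90000e-02] 924.625 [ 460.321 -382.501   -0.701] 174.875
```

View pics/ov_top.png

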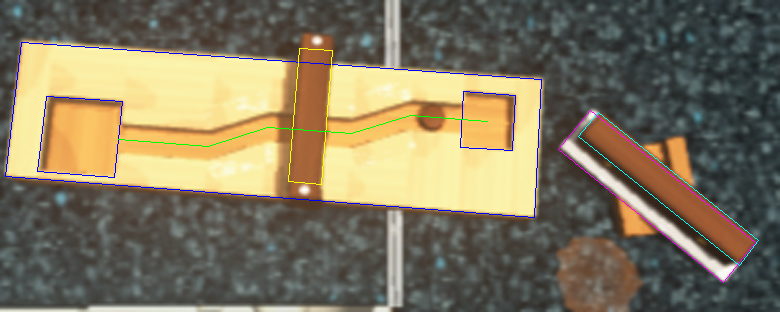

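View pics/ov_scene.png

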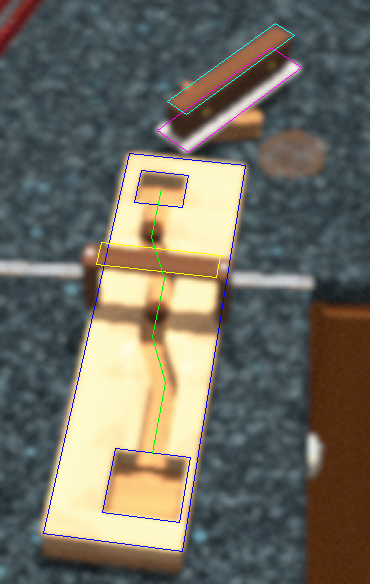

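The fit agrees with the pictures. The blue board, pocket and well outlines lie on their edges in the top crop, and rusk_a is at crop (431,117). In the scene crop rusk_b shows as a dark spot near (154,310), by the arch's shadow. The scraper outlines fit its bar and shoe. Now I'll plan the approach.

```bash
cat > plan.py <<'E'
import numpy as np,json
def mv(pose,tgt,dec=3):
    x,y,z,w=pose; c,s=np.cos(w),np.sin(w); d=np.array(tgt[:2])-[x,y]
    r=dict(dx=round((c*d[0]+s*d[1])/100,dec),dy=round((s*d[0]-c*d[1])/100,dec),dz=round((z-tgt[2])/100,dec),wz=round((w-tgt[3])/2,3))
    return r
def app(pose,r):
    x,y,z,w=pose; c,s=np.cos(w),np.sin(w); a,b=r["dx"]*100,r["dy"]*100
    return [x+c*a+s*b,y+s*a-c*b,z-r["dz"]*100,w-2*r["wz"]]
def show(pose,tgts,dec=2):
    for t in tgts:
        r=mv(pose,t,dec); pose=app(pose,r); print(json.dumps(r),np.round(pose,2))
    return pose
E
python3 - <<'E'
from plan import *
p=[125.8,535.4,205.4,2.911]; g=[420.4,-429.9,140,.871]
a0,a1=np.arctan2(p[1],p[0]),np.arctan2(g[1],g[0]); r0,r1=np.hypot(*p[:2]),np.hypot(*g[:2])
N=13;W=[]
for i in range(1,N+1):
    f=i/N; rr=(r0+(r1-r0)*f)-70*np.sin(np.pi*f); a=a0+(a1-a0)*f; W.append([rr*np.cos(a),rr*np.sin(a),205+(140-205)*f,p[3]+(g[3]-p[3])*f])
p=show(p,W); show(p,[g[:2]+[90,.871],g[:2]+[34,.871]],3)
E
```

```text
{"dx": -0.88, "dy": -0.2, "dz": 0.05, "wz": 0.078} [206.9  495.82 200.4    2.76]
{"dx": -0.86, "dy": -0.2, "dz": 0.05, "wz": 0.079} [279.01 444.87 195.4    2.6 ]
{"dx": -0.84, "dy": -0.18, "dz": 0.05, "wz": 0.078} [341.54 385.95 190.4    2.44]
{"dx": -0.82, "dy": -0.16, "dz": 0.05, "wz": 0.079} [393.91 320.86 185.4    2.28]
{"dx": -0.83, "dy": -0.13, "dz": 0.05, "wz": 0.078} [438.31 249.54 180.4    2.13]
{"dx": -0.82, "dy": -0.1, "dz": 0.05, "wz": 0.079} [473.11 174.62 175.4    1.97]
{"dx": -0.83, "dy": -0.07, "dz": 0.05, "wz": 0.078} [498.84  95.4  170.4    1.81]
{"dx": -0.84, "dy": -0.03, "dz": 0.05, "wz": 0.079} [516.07  13.13 165.4    1.66]
{"dx": -0.87, "dy": -0.01, "dz": 0.05, "wz": 0.078} [522.39 -73.64 160.4    1.5 ]
{"dx": -0.89, "dy": 0.02, "dz": 0.05, "wz": 0.079} [ 518.01 -162.56  155.4     1.34]
{"dx": -0.92, "dy": 0.04, "dz": 0.05, "wz": 0.078} [ 500.94 -253.05  150.4     1.19]
{"dx": -0.96, "dy": 0.04, "dz": 0.05, "wz": 0.079} [ 468.53 -343.5   145.4     1.03]
{"dx": -0.99, "dy": 0.04, "dz": 0.05, "wz": 0.078} [ 420.73 -430.29  140.4     0.87]
{"dx": 0.001, "dy": -0.005, "dz": 0.504, "wz": 0.0} [ 420.41 -429.89   90.      0.87]
{"dx": -0.0, "dy": -0.0, "dz": 0.56, "wz": 0.0} [ 420.41 -429.89   34.      0.87]
```

>>> servo_tool(motion=[{"dx": -0.44, "dy": -0.1, "dz": 0.025, "wz": 0.039, "fingers": -1}, {"dx": -0.88, "dy": -0.2, "dz": 0.05, "wz": 0.078, "fingers": -1}, {"dx": -0.88, "dy": -0.2, "dz": 0.05, "wz": 0.078, "fingers": -1}], newtons=40)

```text
schema error: expected keys wx, wy, wz, dx, dy, dz, fingers
```

>>> servo_tool(motion=[{"dx": -0.43, "dy": -0.1, "dz": 0.025, "wz": 0.04, "fingers": -1}, {"dx": -0.86, "dy": -0.2, "dz": 0.05, "wz": 0.079, "fingers": -1}])

```text
schema error: expected keys wx, wy, wz, dx, dy, dz, fingers
```

>>> servo_tool(motion=[{"dx": -0.42, "dy": -0.09, "dz": 0.025, "wz": 0.039, "fingers": -1}, {"dx": -0.84, "dy": -0.18, "dz": 0.05, "wz": 0.078, "fingers": -1}])

```text
schema error: expected keys wx, wy, wz, dx, dy, dz, fingers
```

>>> servo_tool(motion=[{"wx": 0, "wy": 0, "dx": -0.44, "dy": -0.1, "dz": 0.025, "wz": 0.039, "fingers": -1}, {"wx": 0, "wy": 0, "dx": -0.88, "dy": -0.2, "dz": 0.05, "wz": 0.078, "fingers": -1}, {"wx": 0, "wy": 0, "dx": -0.88, "dy": -0.2, "dz": 0.05, "wz": 0.078, "fingers": -1}], newtons=40)

```text
clock: 1.9
eef_pos: [210.3, 494.0, 200.2]
eef_rot: [-3.141, 0.001, 2.748]
wrist_force: [0.1, 0.3, 0.2]
finger_gap: 94.1
finger_force: 0.0
```

>>> servo_tool(motion=[{"wx": 0, "wy": 0, "dx": -0.43, "dy": -0.1, "dz": 0.025, "wz": 0.04, "fingers": -1}, {"wx": 0, "wy": 0, "dx": -0.86, "dy": -0.2, "dz": 0.05, "wz": 0.079, "fingers": -1}, {"wx": 0, "wy": 0, "dx": -0.86, "dy": -0.2, "dz": 0.05, "wz": 0.079, "fingers": -1}])

```text
clock: 2.2
eef_pos: [281.7, 442.8, 195.3]
eef_rot: [-3.141, 0.001, 2.591]
wrist_force: [-1.0, 0.8, 0.6]
finger_gap: 94.4
finger_force: 0.0
```

>>> servo_tool(motion=[{"wx": 0, "wy": 0, "dx": -0.42, "dy": -0.09, "dz": 0.025, "wz": 0.039, "fingers": -1}, {"wx": 0, "wy": 0, "dx": -0.84, "dy": -0.18, "dz": 0.05, "wz": 0.078, "fingers": -1}])

```text
clock: 2.4
eef_pos: [341.5, 385.9, 190.5]
eef_rot: [3.141, -0.0, 2.441]
wrist_force: [0.7, -0.0, -0.3]
finger_gap: 93.9
finger_force: 0.0
```

>>> servo_tool(motion=[{"wx": 0, "wy": 0, "dx": -0.41, "dy": -0.08, "dz": 0.025, "wz": 0.04, "fingers": -1}, {"wx": 0, "wy": 0, "dx": -0.82, "dy": -0.16, "dz": 0.05, "wz": 0.079, "fingers": -1}, {"wx": 0, "wy": 0, "dx": -0.82, "dy": -0.16, "dz": 0.05, "wz": 0.079, "fingers": -1}])

```text
clock: 2.7
eef_pos: [395.6, 318.5, 185.3]
eef_rot: [-3.141, 0.0, 2.278]
wrist_force: [-0.5, -0.9, 1.4]
finger_gap: 93.9
finger_force: 0.0
```

>>> servo_tool(motion=[{"wx": 0, "wy": 0, "dx": -0.41, "dy": -0.07, "dz": 0.025, "wz": 0.039, "fingers": -1}, {"wx": 0, "wy": 0, "dx": -0.83, "dy": -0.13, "dz": 0.05, "wz": 0.078, "fingers": -1}, {"wx": 0, "wy": 0, "dx": -0.83, "dy": -0.13, "dz": 0.05, "wz": 0.078, "fingers": -1}])

```text
clock: 3.0
eef_pos: [439.4, 247.6, 180.3]
eef_rot: [-3.141, 0.0, 2.123]
wrist_force: [-0.6, 0.7, 0.3]
finger_gap: 94.0
finger_force: 0.0
```

>>> servo_tool(motion=[{"wx": 0, "wy": 0, "dx": -0.41, "dy": -0.05, "dz": 0.025, "wz": 0.04, "fingers": -1}, {"wx": 0, "wy": 0, "dx": -0.82, "dy": -0.1, "dz": 0.05, "wz": 0.079, "fingers": -1}, {"wx": 0, "wy": 0, "dx": -0.82, "dy": -0.1, "dz": 0.05, "wz": 0.079, "fingers": -1}])

```text
clock: 3.3
eef_pos: [473.8, 173.0, 175.3]
eef_rot: [-3.141, 0.0, 1.966]
wrist_force: [0.0, -0.3, -0.6]
finger_gap: 93.9
finger_force: 0.0
```

>>> servo_tool(motion=[{"wx": 0, "wy": 0, "dx": -0.41, "dy": -0.04, "dz": 0.025, "wz": 0.039, "fingers": -1}, {"wx": 0, "wy": 0, "dx": -0.83, "dy": -0.07, "dz": 0.05, "wz": 0.078, "fingers": -1}, {"wx": 0, "wy": 0, "dx": -0.83, "dy": -0.07, "dz": 0.05, "wz": 0.078, "fingers": -1}])

```text
clock: 3.6
eef_pos: [499.3, 94.0, 170.3]
eef_rot: [-3.141, 0.0, 1.81]
wrist_force: [-0.5, -0.8, 0.3]
finger_gap: 94.3
finger_force: 0.0
```

>>> servo_tool(motion=[{"wx": 0, "wy": 0, "dx": -0.42, "dy": -0.02, "dz": 0.025, "wz": 0.04, "fingers": -1}, {"wx": 0, "wy": 0, "dx": -0.84, "dy": -0.03, "dz": 0.05, "wz": 0.079, "fingers": -1}, {"wx": 0, "wy": 0, "dx": -0.84, "dy": -0.03, "dz": 0.05, "wz": 0.079, "fingers": -1}])

```text
clock: 3.9
eef_pos: [516.4, 11.9, 165.3]
eef_rot: [-3.141, 0.0, 1.653]
wrist_force: [0.2, 1.4, -0.4]
finger_gap: 93.8
finger_force: 0.0
```

>>> servo_tool(motion=[{"wx": 0, "wy": 0, "dx": -0.43, "dy": -0.01, "dz": 0.025, "wz": 0.039, "fingers": -1}, {"wx": 0, "wy": 0, "dx": -0.87, "dy": -0.01, "dz": 0.05, "wz": 0.078, "fingers": -1}, {"wx": 0, "wy": 0, "dx": -0.87, "dy": -0.01, "dz": 0.05, "wz": 0.078, "fingers": -1}])

```text
clock: 4.2
eef_pos: [522.6, -74.9, 160.3]
eef_rot: [-3.141, 0.0, 1.497]
wrist_force: [0.5, -0.1, -0.2]
finger_gap: 94.2
finger_force: 0.0
```

>>> servo_tool(motion=[{"wx": 0, "wy": 0, "dx": -0.44, "dy": 0.01, "dz": 0.025, "wz": 0.04, "fingers": -1}, {"wx": 0, "wy": 0, "dx": -0.89, "dy": 0.02, "dz": 0.05, "wz": 0.079, "fingers": -1}, {"wx": 0, "wy": 0, "dx": -0.89, "dy": 0.02, "dz": 0.05, "wz": 0.079, "fingers": -1}])

```text
clock: 4.5
eef_pos: [518.0, -163.8, 155.2]
eef_rot: [-3.141, 0.0, 1.339]
wrist_force: [0.4, 0.3, 0.1]
finger_gap: 94.3
finger_force: 0.0
```

>>> servo_tool(motion=[{"wx": 0, "wy": 0, "dx": -0.46, "dy": 0.02, "dz": 0.025, "wz": 0.039, "fingers": -1}, {"wx": 0, "wy": 0, "dx": -0.92, "dy": 0.04, "dz": 0.05, "wz": 0.078, "fingers": -1}, {"wx": 0, "wy": 0, "dx": -0.92, "dy": 0.04, "dz": 0.05, "wz": 0.078, "fingers": -1}])

```text
clock: 4.8
eef_pos: [500.8, -254.3, 150.2]
eef_rot: [-3.141, 0.0, 1.183]
wrist_force: [0.1, 0.5, -0.4]
finger_gap: 93.6
finger_force: 0.0
```

>>> servo_tool(motion=[{"wx": 0, "wy": 0, "dx": -0.48, "dy": 0.02, "dz": 0.025, "wz": 0.04, "fingers": -1}, {"wx": 0, "wy": 0, "dx": -0.96, "dy": 0.04, "dz": 0.05, "wz": 0.079, "fingers": -1}, {"wx": 0, "wy": 0, "dx": -0.96, "dy": 0.04, "dz": 0.05, "wz": 0.079, "fingers": -1}])

```text
clock: 5.1
eef_pos: [468.1, -344.8, 145.2]
eef_rot: [-3.141, 0.0, 1.025]
wrist_force: [0.1, 0.8, -0.4]
finger_gap: 93.9
finger_force: 0.0
```

>>> servo_tool(motion=[{"wx": 0, "wy": 0, "dx": -0.5, "dy": 0.02, "dz": 0.025, "wz": 0.039, "fingers": -1}, {"wx": 0, "wy": 0, "dx": -0.99, "dy": 0.04, "dz": 0.05, "wz": 0.078, "fingers": -1}, {"wx": 0, "wy": 0, "dx": -0.99, "dy": 0.04, "dz": 0.05, "wz": 0.078, "fingers": -1}, {"wx": 0, "wy": 0, "dx": -0.99, "dy": 0.04, "dz": 0.05, "wz": 0.078, "fingers": -1}])

```text
clock: 5.5
eef_pos: [421.9, -428.6, 140.4]
eef_rot: [-3.141, -0.001, 0.874]
wrist_force: [0.8, -0.2, 0.7]
finger_gap: 93.8
finger_force: 0.0
```

>>> servo_tool(motion=[{"wx": 0, "wy": 0, "wz": 0, "dx": 0, "dy": 0, "dz": 0.3, "fingers": -1}, {"wx": 0, "wy": 0, "wz": 0, "dx": 0, "dy": 0, "dz": 0.6, "fingers": -1}, {"wx": 0, "wy": 0, "wz": 0, "dx": 0, "dy": 0, "dz": 0.7, "fingers": -1}, {"wx": 0, "wy": 0, "wz": 0, "dx": 0, "dy": 0, "dz": 0.7, "fingers": -1}])

```text
clock: 5.9
eef_pos: [421.5, -428.3, 69.7]
eef_rot: [-3.14, -0.001, 0.874]
wrist_force: [-0.2, 0.4, 0.7]
finger_gap: 93.9
finger_force: 0.0
```

```bash
python3 - <<'E'
from h import *
s=read_state(); print(np.round(s["eef_pos"],1),np.round(s["eef_rot"],3),np.round(s["wrist_force"],1))
E
```

```text
[ 421.5 -428.3   69.7] [-3.14e+00 -1.00e-03  8.74e-01] [-0.2  0.4  0.7]
```

>>> servo_tool(motion=[{"wx": 0, "wy": 0, "wz": 0, "dx": 0, "dy": 0, "dz": 0.15, "fingers": -1}, {"wx": 0, "wy": 0, "wz": 0, "dx": 0, "dy": 0, "dz": 0.3, "fingers": -1}, {"wx": 0, "wy": 0, "wz": 0, "dx": 0, "dy": 0, "dz": 0.355, "fingers": -1}, {"wx": 0, "wy": 0, "wz": 0, "dx": 0, "dy": 0, "dz": 0.355, "fingers": 1}, {"wx": 0, "wy": 0, "wz": 0, "dx": 0, "dy": 0, "dz": 0.355, "fingers": 1}, {"wx": 0, "wy": 0, "wz": 0, "dx": 0, "dy": 0, "dz": 0.355, "fingers": 1}, {"wx": 0, "wy": 0, "wz": 0, "dx": 0, "dy": 0, "dz": 0.355, "fingers": 1}, {"wx": 0, "wy": 0, "wz": 0, "dx": 0, "dy": 0, "dz": 0.355, "fingers": 1}, {"wx": 0, "wy": 0, "wz": 0, "dx": 0, "dy": 0, "dz": 0.355, "fingers": 1}, {"wx": 0, "wy": 0, "wz": 0, "dx": 0, "dy": 0, "dz": 0.355, "fingers": 1}])

```text
clock: 6.9
eef_pos: [420.6, -430.3, 35.0]
eef_rot: [3.141, 0.0, 0.871]
wrist_force: [-0.0, -0.6, 0.3]
finger_gap: 41.3
finger_force: 0.0
```

>>> servo_tool(motion=[{"wx": 0, "wy": 0, "wz": 0, "dx": 0, "dy": 0, "dz": 0, "fingers": 1}, {"wx": 0, "wy": 0, "wz": 0, "dx": 0, "dy": 0, "dz": 0, "fingers": 1}, {"wx": 0, "wy": 0, "wz": 0, "dx": 0, "dy": 0, "dz": 0, "fingers": 1}, {"wx": 0, "wy": 0, "wz": 0, "dx": 0, "dy": 0, "dz": 0, "fingers": 1}, {"wx": 0, "wy": 0, "wz": 0, "dx": 0, "dy": 0, "dz": 0, "fingers": 1}])

```text
clock: 7.4
eef_pos: [420.5, -430.3, 35.0]
eef_rot: [-3.142, 0.0, 0.871]
wrist_force: [0.0, -0.9, 0.4]
finger_gap: 23.5
finger_force: 40.0
```

```bash
python3 - <<'E'
from h import *
from plan import *
s=read_state(); print(np.round(s["eef_pos"],2),np.round(s["eef_rot"],3),np.round(s["wrist_force"],1),s["finger_gap"],s["finger_force"])
B=[510.5,-117.3,-.080]
def b2w(x,y): c,q=np.cos(B[2]),np.sin(B[2]); return [B[0]+c*x-q*y,B[1]+q*x+c*y]
def hand(x,y,z,off=-62): return b2w(x,y+off)+[z,np.pi/2+B[2]]
p=list(s["eef_pos"])+[s["eef_rot"][2]]
print(hand(18,-135,47))
p=show(p,[p[:2]+[95,p[3]]]); t=hand(18,-135,100)
m=[(a+b)/2 for a,b in zip(p,t)]; m[2]=98
p=show(p,[m,t])
E
```

```text
[ 420.54 -430.34   34.95] [-3.142  0.     0.871] [ 0.  -0.9  0.4] 23.46261129290891 39.979897141456604
[np.float64(512.6992360015201), np.float64(-315.10840063306114), 47, 1.4907963267948965]
{"dx": 0.0, "dy": 0.0, "dz": -0.6, "wz": 0.0} [ 420.54 -430.34   94.95    0.87]
{"dx": 0.74, "dy": -0.02, "dz": -0.03, "wz": -0.155} [ 466.68 -372.45   97.95    1.18]
{"dx": 0.71, "dy": 0.21, "dz": -0.02, "wz": -0.155} [ 513.09 -314.76   99.95    1.49]
```

>>> servo_tool(motion=[{"wx": 0, "wy": 0, "wz": 0, "dx": 0, "dy": 0, "dz": -0.1, "fingers": 1}, {"wx": 0, "wy": 0, "wz": 0, "dx": 0, "dy": 0, "dz": -0.3, "fingers": 1}, {"wx": 0, "wy": 0, "wz": 0, "dx": 0, "dy": 0, "dz": -0.5, "fingers": 1}, {"wx": 0, "wy": 0, "wz": 0, "dx": 0, "dy": 0, "dz": -0.6, "fingers": 1}, {"wx": 0, "wy": 0, "wz": 0, "dx": 0, "dy": 0, "dz": -0.6, "fingers": 1}])

```text
clock: 7.9
eef_pos: [420.9, -430.8, 96.5]
eef_rot: [3.139, 0.0, 0.871]
wrist_force: [0.0, 0.0, -3.1]
finger_gap: 23.7
finger_force: 40.0
```

>>> servo_tool(motion=[{"wx": 0, "wy": 0, "wz": -0.04, "dx": 0.18, "dy": 0, "dz": 0, "fingers": 1}, {"wx": 0, "wy": 0, "wz": -0.08, "dx": 0.37, "dy": -0.01, "dz": -0.01, "fingers": 1}, {"wx": 0, "wy": 0, "wz": -0.12, "dx": 0.56, "dy": -0.02, "dz": -0.02, "fingers": 1}, {"wx": 0, "wy": 0, "wz": -0.155, "dx": 0.74, "dy": -0.02, "dz": -0.03, "fingers": 1}, {"wx": 0, "wy": 0, "wz": -0.155, "dx": 0.74, "dy": -0.02, "dz": -0.03, "fingers": 1}])

```text
clock: 8.4
eef_pos: [467.4, -370.8, 97.0]
eef_rot: [-3.14, -0.001, 1.184]
wrist_force: [-0.3, -0.2, -3.2]
finger_gap: 23.7
finger_force: 40.0
```

>>> servo_tool(motion=[{"wx": 0, "wy": 0, "wz": -0.04, "dx": 0.18, "dy": 0.05, "dz": 0, "fingers": 1}, {"wx": 0, "wy": 0, "wz": -0.08, "dx": 0.36, "dy": 0.1, "dz": -0.01, "fingers": 1}, {"wx": 0, "wy": 0, "wz": -0.12, "dx": 0.54, "dy": 0.16, "dz": -0.02, "fingers": 1}, {"wx": 0, "wy": 0, "wz": -0.155, "dx": 0.71, "dy": 0.21, "dz": -0.02, "fingers": 1}, {"wx": 0, "wy": 0, "wz": -0.155, "dx": 0.71, "dy": 0.21, "dz": -0.02, "fingers": 1}, {"wx": 0, "wy": 0, "wz": -0.155, "dx": 0.71, "dy": 0.21, "dz": -0.02, "fingers": 1}])

```text
clock: 9.0
eef_pos: [512.5, -315.2, 99.3]
eef_rot: [-3.141, -0.0, 1.488]
wrist_force: [-0.6, 0.3, -1.5]
finger_gap: 23.9
finger_force: 40.0
```

```bash
python3 - <<'E'
from fit import *
s=read_state(); print(s["clock"],np.round(s["eef_pos"],2),np.round(s["eef_rot"],3),np.round(s["wrist_force"],1),s["finger_gap"])
x,y,z=s["eef_pos"]; w=s["eef_rot"][2]; q=[x+62*np.cos(w),y+62*np.sin(w),w-np.pi/2]; p=[510.5,-117.3,-.08]
c1=camera("top");c2=camera("scene")
a=crop(c1,205,190,505,310,2.6); draw(a,c1,p,q,(205,190),2.6,z-11)
b=crop(c2,230,140,410,355,2.2); draw(b,c2,p,q,(230,140),2.2,z-11)
b=cv2.copyMakeBorder(b,0,0,0,max(0,780-b.shape[1]),0); b=b[:, :780]
b[:, 396:]=0; big=crop(c1,340,190,480,310,2.7); draw(big,c1,p,q,(340,190),2.7,z-11); b[:big.shape[0],396:396+big.shape[1]]=big[:, :384]
cv2.imwrite("pics/held.png",b)
E
```

```text
9.0 [ 512.5  -315.19   99.31] [-3.141 -0.     1.488] [-0.6  0.3 -1.5] 23.912409571459335
```

View pics/held.png

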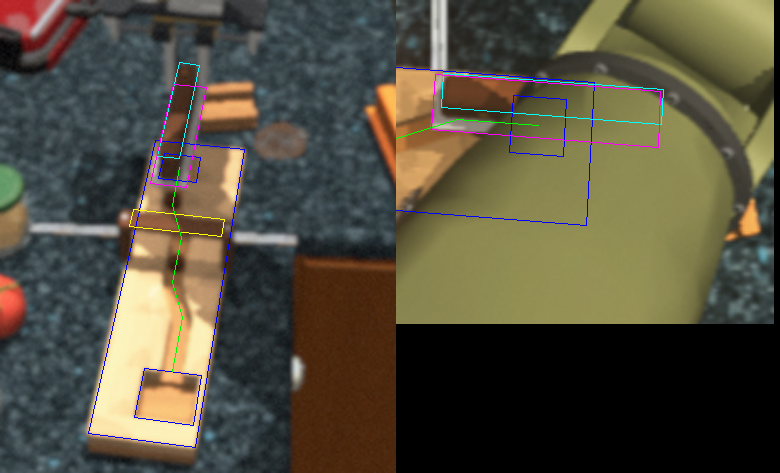

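The scene crop shows the scraper held level, with its outline matching at (180,130) above the pocket. Next I lower it.

>>> servo_tool(motion=[{"wx": 0, "wy": 0, "wz": 0, "dx": 0, "dy": 0, "dz": 0.1, "fingers": 1}, {"wx": 0, "wy": 0, "wz": 0, "dx": 0, "dy": 0, "dz": 0.25, "fingers": 1}, {"wx": 0, "wy": 0, "wz": 0, "dx": 0, "dy": 0, "dz": 0.36, "fingers": 1}, {"wx": 0, "wy": 0, "wz": 0, "dx": 0, "dy": 0, "dz": 0.44, "fingers": 1}, {"wx": 0, "wy": 0, "wz": 0, "dx": 0, "dy": 0, "dz": 0.49, "fingers": 1}, {"wx": 0, "wy": 0, "wz": 0, "dx": 0, "dy": 0, "dz": 0.515, "fingers": 1}, {"wx": 0, "wy": 0, "wz": 0, "dx": 0, "dy": 0, "dz": 0.515, "fingers": 1}])

```text
clock: 9.8
eef_pos: [513.1, -314.7, 48.3]
eef_rot: [-3.141, -0.0, 1.491]
wrist_force: [0.3, 0.0, -2.4]
finger_gap: 23.9
finger_force: 40.0
```

```bash
python3 - <<'E'
from h import *
for i in range(2):
    s=read_state(); print(s["clock"],np.round(s["eef_pos"],2),np.round(s["eef_rot"],4),np.round(s["wrist_force"],1),np.round(s["moment"],2))
E
```

```text
9.8 [ 513.12 -314.73   48.3 ] [-3.1415e+00 -1.0000e-04  1.4908e+00] [ 0.3  0.  -2.4] [-0.19  0.05  0.04]
9.8 [ 513.12 -314.73   48.3 ] [-3.1415e+00 -1.0000e-04  1.4908e+00] [ 0.3  0.  -2.4] [-0.19  0.05  0.04]
```

>>> servo_tool(motion=[{"wx": 0, "wy": 0, "wz": 0, "dx": 0, "dy": 0, "dz": 0.007, "fingers": 1}, {"wx": 0, "wy": 0, "wz": 0, "dx": 0, "dy": 0, "dz": 0.013, "fingers": 1}, {"wx": 0, "wy": 0, "wz": 0, "dx": 0, "dy": 0, "dz": 0.013, "fingers": 1}])

```text
clock: 10.1
eef_pos: [513.2, -314.8, 47.3]
eef_rot: [3.141, 0.0, 1.491]
wrist_force: [0.0, -1.2, -2.5]
finger_gap: 23.6
finger_force: 40.0
```

>>> servo_tool(motion=[{"wx": 0, "wy": 0, "wz": 0, "dx": 0.05, "dy": 0, "dz": 0, "fingers": 1}, {"wx": 0, "wy": 0, "wz": 0, "dx": 0.11, "dy": 0, "dz": 0, "fingers": 1}, {"wx": 0, "wy": 0, "wz": 0, "dx": 0.17, "dy": 0, "dz": 0, "fingers": 1}, {"wx": 0, "wy": 0, "wz": 0, "dx": 0.22, "dy": 0, "dz": 0, "fingers": 1}])

```text
clock: 10.5
eef_pos: [515.0, -292.1, 47.2]
eef_rot: [3.142, -0.0, 1.491]
wrist_force: [0.0, -0.8, -2.6]
finger_gap: 23.7
finger_force: 40.0
```

>>> servo_tool(motion=[{"wx": 0, "wy": 0, "wz": 0, "dx": 0.05, "dy": 0, "dz": 0, "fingers": 1}, {"wx": 0, "wy": 0, "wz": 0, "dx": 0.1, "dy": 0, "dz": 0, "fingers": 1}])

```text
clock: 10.7
eef_pos: [515.7, -282.4, 47.2]
eef_rot: [-3.142, 0.0, 1.491]
wrist_force: [-0.3, -0.1, -2.1]
finger_gap: 23.7
finger_force: 40.0
```

>>> servo_tool(motion=[{"wx": 0, "wy": 0, "wz": 0, "dx": 0.06, "dy": 0, "dz": 0.002, "fingers": 1}, {"wx": 0, "wy": 0, "wz": 0, "dx": 0.12, "dy": 0, "dz": 0.003, "fingers": 1}, {"wx": 0, "wy": 0, "wz": 0, "dx": 0.18, "dy": 0, "dz": 0.003, "fingers": 1}])

```text
clock: 11.0
eef_pos: [517.2, -264.5, 46.9]
eef_rot: [3.141, 0.0, 1.491]
wrist_force: [-1.7, -0.8, -2.2]
finger_gap: 23.7
finger_force: 40.0
```

>>> servo_tool(motion=[{"wx": 0, "wy": 0, "wz": 0, "dx": 0.05, "dy": 0, "dz": 0, "fingers": 1}, {"wx": 0, "wy": 0, "wz": 0, "dx": 0.1, "dy": -0.006, "dz": 0, "fingers": 1}])

```text
clock: 11.2
eef_pos: [517.4, -254.5, 46.9]
eef_rot: [3.141, 0.0, 1.491]
wrist_force: [-0.6, -0.6, 0.3]
finger_gap: 23.6
finger_force: 40.0
```

```bash
cat > where.py <<'E'
from h import *
import sys
off=float(sys.argv[1]) if len(sys.argv)>1 else -62
s=read_state(); B=[510.5,-117.3,-.080]; w=s["eef_rot"][2]
X=np.array(s["eef_pos"][:2])-off*np.array([np.cos(w),np.sin(w)])-B[:2]; c,q=np.cos(B[2]),np.sin(B[2])
f=s["wrist_force"]
print(round(s["clock"],2),"pin board",np.round([c*X[0]+q*X[1],-q*X[0]+c*X[1]],2),"z",round(s["eef_pos"][2],2),"F board",np.round([c*f[0]+q*f[1],-q*f[0]+c*f[1],f[2]],1),"yaw err",round(w-np.pi/2-B[2],4))
E
python3 where.py
```

```text
11.2 pin board [ 17.85 -74.21] z 46.93 F board [-0.6 -0.7  0.3] yaw err 0.0001
```

>>> servo_tool(motion=[{"wx": 0, "wy": 0, "wz": 0, "dx": 0.05, "dy": -0.02, "dz": 0, "fingers": 1}, {"wx": 0, "wy": 0, "wz": 0, "dx": 0.1, "dy": -0.04, "dz": 0, "fingers": 1}, {"wx": 0, "wy": 0, "wz": 0, "dx": 0.15, "dy": -0.06, "dz": 0, "fingers": 1}, {"wx": 0, "wy": 0, "wz": 0, "dx": 0.2, "dy": -0.08, "dz": 0, "fingers": 1}])

```text
clock: 11.6
eef_pos: [510.8, -234.0, 46.9]
eef_rot: [3.141, 0.0, 1.491]
wrist_force: [0.5, -0.6, -0.4]
finger_gap: 23.5
finger_force: 40.0
```

>>> servo_tool(motion=[{"wx": 0, "wy": 0, "wz": 0, "dx": 0.05, "dy": -0.02, "dz": 0, "fingers": 1}, {"wx": 0, "wy": 0, "wz": 0, "dx": 0.1, "dy": -0.04, "dz": 0, "fingers": 1}])

```text
clock: 11.8
eef_pos: [507.6, -223.7, 46.9]
eef_rot: [3.141, 0.0, 1.491]
wrist_force: [0.8, -0.9, 0.1]
finger_gap: 23.7
finger_force: 40.0
```

```bash
python3 where.py
```

```text
11.8 pin board [  5.64 -44.25] z 46.93 F board [ 0.9 -0.8  0.1] yaw err 0.0
```

>>> servo_tool(motion=[{"wx": 0, "wy": 0, "wz": 0, "dx": 0.05, "dy": -0.02, "dz": 0, "fingers": 1}, {"wx": 0, "wy": 0, "wz": 0, "dx": 0.1, "dy": -0.04, "dz": 0, "fingers": 1}, {"wx": 0, "wy": 0, "wz": 0, "dx": 0.14, "dy": -0.056, "dz": 0, "fingers": 1}, {"wx": 0, "wy": 0, "wz": 0, "dx": 0.18, "dy": -0.056, "dz": 0, "fingers": 1}, {"wx": 0, "wy": 0, "wz": 0, "dx": 0.24, "dy": -0.056, "dz": 0, "fingers": 1}])

```text
clock: 12.3
eef_pos: [504.1, -199.5, 46.9]
eef_rot: [3.141, 0.0, 1.491]
wrist_force: [0.5, -1.9, 1.0]
finger_gap: 23.7
finger_force: 40.0
```

>>> servo_tool(motion=[{"wx": 0, "wy": 0, "wz": 0, "dx": 0.06, "dy": 0, "dz": 0, "fingers": 1}, {"wx": 0, "wy": 0, "wz": 0, "dx": 0.12, "dy": 0, "dz": 0, "fingers": 1}, {"wx": 0, "wy": 0, "wz": 0, "dx": 0.18, "dy": 0, "dz": 0, "fingers": 1}, {"wx": 0, "wy": 0, "wz": 0, "dx": 0.21, "dy": 0, "dz": 0, "fingers": 1}, {"wx": 0, "wy": 0, "wz": 0, "dx": 0.21, "dy": 0, "dz": 0, "fingers": 1}])

```text
clock: 12.8
eef_pos: [505.9, -178.1, 46.9]
eef_rot: [3.142, -0.001, 1.491]
wrist_force: [0.0, 3.2, 4.3]
finger_gap: 23.7
finger_force: 40.0
```

```bash
python3 where.py
```

```text
12.8 pin board [0.22 1.07] z 46.93 F board [-0.2  3.2  4.3] yaw err 0.0004
```

>>> servo_tool(motion=[{"wx": 0, "wy": 0, "wz": 0, "dx": 0, "dy": 0, "dz": 0, "fingers": -0.3}, {"wx": 0, "wy": 0, "wz": 0, "dx": 0, "dy": 0, "dz": 0, "fingers": -0.3}, {"wx": 0, "wy": 0, "wz": 0, "dx": 0, "dy": 0, "dz": 0, "fingers": -0.3}, {"wx": 0, "wy": 0, "wz": 0, "dx": 0, "dy": 0, "dz": 0, "fingers": -0.3}, {"wx": 0, "wy": 0, "wz": 0, "dx": 0, "dy": 0, "dz": 0, "fingers": -0.3}])

```text
clock: 13.3
eef_pos: [505.7, -178.8, 46.8]
eef_rot: [-3.141, -0.0, 1.491]
wrist_force: [0.8, -0.3, 0.5]
finger_gap: 59.3
finger_force: 0.0
```

>>> servo_tool(motion=[{"wx": 0, "wy": 0, "wz": 0, "dx": 0, "dy": 0, "dz": -0.1, "fingers": -0.3}, {"wx": 0, "wy": 0, "wz": 0, "dx": 0, "dy": 0, "dz": -0.4, "fingers": -0.3}, {"wx": 0, "wy": 0, "wz": 0, "dx": 0, "dy": 0, "dz": -0.8, "fingers": -0.3}, {"wx": 0, "wy": 0, "wz": 0, "dx": 0, "dy": 0, "dz": -0.9, "fingers": -0.3}, {"wx": 0, "wy": 0, "wz": 0, "dx": 0, "dy": 0, "dz": -0.9, "fingers": -0.3}])

```text
clock: 13.8
eef_pos: [506.4, -179.1, 138.8]
eef_rot: [3.138, 0.001, 1.491]
wrist_force: [0.0, 0.8, -0.7]
finger_gap: 61.1
finger_force: 0.0
```

>>> servo_tool(motion=[{"wx": 0, "wy": 0, "wz": 0, "dx": 0.3, "dy": 0, "dz": 0, "fingers": -0.3}, {"wx": 0, "wy": 0, "wz": 0, "dx": 0.65, "dy": 0, "dz": 0, "fingers": -0.3}, {"wx": 0, "wy": 0, "wz": 0, "dx": 1.0, "dy": 0, "dz": 0, "fingers": -0.3}, {"wx": 0, "wy": 0, "wz": 0, "dx": 1.0, "dy": 0, "dz": 0, "fingers": -0.3}])

```text
clock: 14.2
eef_pos: [513.2, -76.0, 135.5]
eef_rot: [-3.139, -0.001, 1.494]
wrist_force: [0.1, -0.1, -0.6]
finger_gap: 61.1
finger_force: 0.0
```

>>> servo_tool(motion=[{"wx": 0, "wy": 0, "wz": 0, "dx": 0.24, "dy": 0, "dz": 0, "fingers": -0.3}, {"wx": 0, "wy": 0, "wz": 0, "dx": 0.24, "dy": 0, "dz": 0, "fingers": -0.3}])

```text
clock: 14.4
eef_pos: [515.2, -53.9, 135.7]
eef_rot: [-3.14, -0.0, 1.492]
wrist_force: [-0.9, -0.7, -0.7]
finger_gap: 61.2
finger_force: 0.0
```

```bash
python3 where.py 62; python3 - <<'E'
from fit import *
p=[510.5,-117.3,-.08]; c=camera("scene"); 
m=best("scraper",c,w2px(c,[510,-117,60])); print(m.sum())
o=(230,150); im=crop(c,230,150,410,355,2.8); draw(im,c,p,[510.8,-116.2,-.08],o,2.8,36); cv2.imwrite("pics/mid.png",im)
E
```

```text
14.4 pin board [-0.25  1.61] z 135.74 F board [-0.8 -0.8 -0.7] yaw err 0.0016
701.0
```

View pics/mid.png

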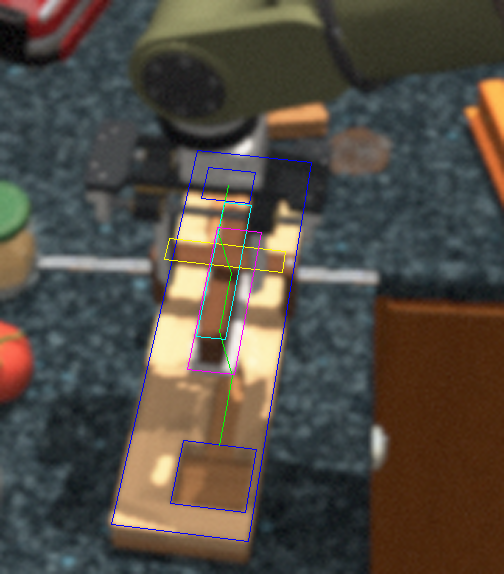

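The scraper is standing flat under the arch where expected. Its bar's near end is at about (213,345), and the arm is clear above it. Next I regrip it on the far side.

>>> servo_tool(motion=[{"wx": 0, "wy": 0, "wz": 0, "dx": 0, "dy": 0, "dz": 0.2, "fingers": -0.3}, {"wx": 0, "wy": 0, "wz": 0, "dx": 0, "dy": 0, "dz": 0.5, "fingers": -0.3}, {"wx": 0, "wy": 0, "wz": 0, "dx": 0, "dy": 0, "dz": 0.75, "fingers": -0.3}, {"wx": 0, "wy": 0, "wz": 0, "dx": 0, "dy": 0, "dz": 0.88, "fingers": -0.3}, {"wx": 0, "wy": 0, "wz": 0, "dx": 0, "dy": 0, "dz": 0.895, "fingers": -0.3}, {"wx": 0, "wy": 0, "wz": 0, "dx": 0, "dy": 0, "dz": 0.895, "fingers": -0.3}])

```text
clock: 15.1
eef_pos: [515.9, -55.6, 47.8]
eef_rot: [3.141, 0.0, 1.49]
wrist_force: [0.1, 0.3, 0.5]
finger_gap: 61.1
finger_force: 0.0
```

```bash
python3 where.py 62
```

```text
15.1 pin board [ 0.46 -0.1 ] z 47.83 F board [0.1 0.3 0.5] yaw err -0.0004
```

>>> servo_tool(motion=[{"wx": 0, "wy": 0, "wz": 0, "dx": 0, "dy": 0, "dz": 0.005, "fingers": 1}, {"wx": 0, "wy": 0, "wz": 0, "dx": 0, "dy": 0, "dz": 0.005, "fingers": 1}, {"wx": 0, "wy": 0, "wz": 0, "dx": 0, "dy": 0, "dz": 0.005, "fingers": 1}, {"wx": 0, "wy": 0, "wz": 0, "dx": 0, "dy": 0, "dz": 0.005, "fingers": 1}, {"wx": 0, "wy": 0, "wz": 0, "dx": 0, "dy": 0, "dz": 0.005, "fingers": 1}, {"wx": 0, "wy": 0, "wz": 0, "dx": 0, "dy": 0, "dz": 0.005, "fingers": 1}, {"wx": 0, "wy": 0, "wz": 0, "dx": 0, "dy": 0, "dz": 0.005, "fingers": 1}, {"wx": 0, "wy": 0, "wz": 0, "dx": 0, "dy": 0, "dz": 0.005, "fingers": 1}], newtons=40)

```text
clock: 15.9
eef_pos: [515.8, -55.1, 47.0]
eef_rot: [3.141, 0.0, 1.491]
wrist_force: [-0.0, 0.4, 3.5]
finger_gap: 23.9
finger_force: 40.0
```

```bash
python3 where.py 62
```

```text
15.9 pin board [0.28 0.39] z 47.01 F board [-0.1  0.4  3.5] yaw err 0.0001
```

>>> servo_tool(motion=[{"wx": 0, "wy": 0, "wz": 0, "dx": 0.05, "dy": 0, "dz": 0, "fingers": 1}, {"wx": 0, "wy": 0, "wz": 0, "dx": 0.11, "dy": 0, "dz": 0, "fingers": 1}, {"wx": 0, "wy": 0, "wz": 0, "dx": 0.17, "dy": 0, "dz": 0, "fingers": 1}, {"wx": 0, "wy": 0, "wz": 0, "dx": 0.23, "dy": 0, "dz": 0, "fingers": 1}, {"wx": 0, "wy": 0, "wz": 0, "dx": 0.29, "dy": 0, "dz": 0, "fingers": 1}, {"wx": 0, "wy": 0, "wz": 0, "dx": 0.34, "dy": 0, "dz": 0, "fingers": 1}])

```text
clock: 16.5
eef_pos: [518.5, -20.7, 47.0]
eef_rot: [3.141, 0.0, 1.491]
wrist_force: [-0.1, -4.7, 4.6]
finger_gap: 23.7
finger_force: 40.0
```

>>> servo_tool(motion=[{"wx": 0, "wy": 0, "wz": 0, "dx": 0.05, "dy": -0.02, "dz": 0, "fingers": 1}, {"wx": 0, "wy": 0, "wz": 0, "dx": 0.1, "dy": -0.04, "dz": 0, "fingers": 1}, {"wx": 0, "wy": 0, "wz": 0, "dx": 0.15, "dy": -0.06, "dz": 0, "fingers": 1}, {"wx": 0, "wy": 0, "wz": 0, "dx": 0.2, "dy": -0.08, "dz": 0, "fingers": 1}])

```text
clock: 16.9
eef_pos: [512.1, -0.2, 47.0]
eef_rot: [3.141, 0.0, 1.491]
wrist_force: [0.7, -4.3, 5.2]
finger_gap: 23.5
finger_force: 40.0
```

```bash
python3 where.py 62
```

```text
16.9 pin board [-7.78 54.84] z 47.03 F board [ 1.  -4.2  5.2] yaw err 0.0002
```

>>> servo_tool(motion=[{"wx": 0, "wy": 0, "wz": 0, "dx": 0.05, "dy": -0.02, "dz": 0, "fingers": 1}, {"wx": 0, "wy": 0, "wz": 0, "dx": 0.1, "dy": -0.04, "dz": 0, "fingers": 1}, {"wx": 0, "wy": 0, "wz": 0, "dx": 0.15, "dy": -0.06, "dz": 0, "fingers": 1}, {"wx": 0, "wy": 0, "wz": 0, "dx": 0.2, "dy": -0.08, "dz": 0, "fingers": 1}, {"wx": 0, "wy": 0, "wz": 0, "dx": 0.25, "dy": -0.1, "dz": 0, "fingers": 1}, {"wx": 0, "wy": 0, "wz": 0, "dx": 0.3, "dy": -0.102, "dz": 0, "fingers": 1}])

```text
clock: 17.5
eef_pos: [504.1, 30.5, 47.0]
eef_rot: [3.141, 0.0, 1.491]
wrist_force: [-0.2, -4.2, 5.9]
finger_gap: 23.5
finger_force: 40.0
```

```bash
python3 where.py 62
```

```text
17.5 pin board [-18.22  84.76] z 47.01 F board [ 0.1 -4.2  5.9] yaw err 0.0002
```

>>> servo_tool(motion=[{"wx": 0, "wy": 0, "wz": 0, "dx": 0.06, "dy": 0, "dz": -0.002, "fingers": 1}, {"wx": 0, "wy": 0, "wz": 0, "dx": 0.12, "dy": 0, "dz": -0.002, "fingers": 1}, {"wx": 0, "wy": 0, "wz": 0, "dx": 0.18, "dy": 0, "dz": -0.002, "fingers": 1}, {"wx": 0, "wy": 0, "wz": 0, "dx": 0.24, "dy": 0, "dz": -0.002, "fingers": 1}, {"wx": 0, "wy": 0, "wz": 0, "dx": 0.3, "dy": 0, "dz": -0.002, "fingers": 1}, {"wx": 0, "wy": 0, "wz": 0, "dx": 0.36, "dy": 0, "dz": -0.002, "fingers": 1}, {"wx": 0, "wy": 0, "wz": 0, "dx": 0.42, "dy": 0, "dz": -0.002, "fingers": 1}, {"wx": 0, "wy": 0, "wz": 0, "dx": 0.48, "dy": 0, "dz": -0.002, "fingers": 1}])

```text
clock: 18.3
eef_pos: [508.1, 78.4, 47.0]
eef_rot: [-3.142, 0.0, 1.491]
wrist_force: [-1.0, -2.5, 3.4]
finger_gap: 23.5
finger_force: 40.0
```

>>> servo_tool(motion=[{"wx": 0, "wy": 0, "wz": 0, "dx": 0.05, "dy": 0, "dz": 0, "fingers": 1}, {"wx": 0, "wy": 0, "wz": 0, "dx": 0.1, "dy": 0, "dz": 0, "fingers": 1}, {"wx": 0, "wy": 0, "wz": 0, "dx": 0.14, "dy": 0, "dz": 0, "fingers": 1}, {"wx": 0, "wy": 0, "wz": 0, "dx": 0.18, "dy": 0, "dz": 0, "fingers": 1}, {"wx": 0, "wy": 0, "wz": 0, "dx": 0.18, "dy": 0, "dz": 0, "fingers": 1}])

```text
clock: 18.8
eef_pos: [509.5, 96.5, 47.0]
eef_rot: [3.142, -0.001, 1.491]
wrist_force: [-0.0, 2.0, 2.3]
finger_gap: 23.7
finger_force: 40.0
```

```bash
python3 where.py 62; python3 - <<'E'
from fit import *
p=[510.5,-117.3,-.08]; c=camera("scene"); o=(230,180)
im=crop(c,230,180,410,380,2.9); cv2.imwrite("pics/end.png",im)
E
```

```text
18.8 pin board [-18.03 151.04] z 47.03 F board [-0.2  2.   2.3] yaw err 0.0003
```

View pics/end.png

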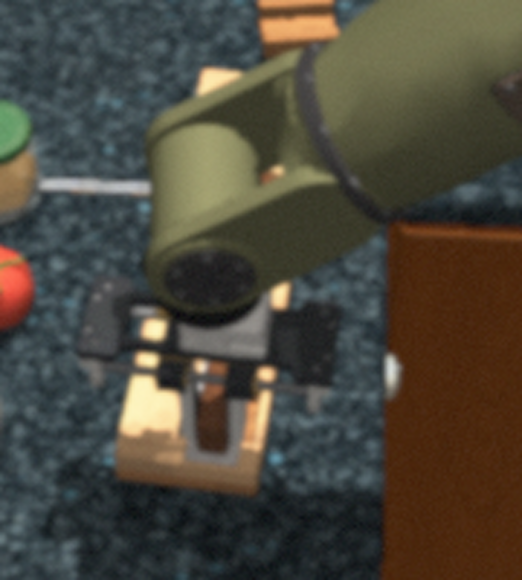

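The scraper is still held, with its bar end over the far margin at (213,445). Its estimated pin position is (-18,151) in board coordinates. Now I release, retreat and check.

>>> servo_tool(motion=[{"wx": 0, "wy": 0, "wz": 0, "dx": 0, "dy": 0, "dz": 0, "fingers": -0.3}, {"wx": 0, "wy": 0, "wz": 0, "dx": 0, "dy": 0, "dz": 0, "fingers": -0.3}, {"wx": 0, "wy": 0, "wz": 0, "dx": 0, "dy": 0, "dz": 0, "fingers": -0.3}, {"wx": 0, "wy": 0, "wz": 0, "dx": 0, "dy": 0, "dz": 0, "fingers": -0.3}, {"wx": 0, "wy": 0, "wz": 0, "dx": 0, "dy": 0, "dz": 0, "fingers": -0.3}])

```text
clock: 19.35
eef_pos: [509.5, 95.7, 47.0]
eef_rot: [-3.141, 0.0, 1.491]
wrist_force: [0.6, 0.5, -0.1]
finger_gap: 59.4
finger_force: 0.0
```

>>> servo_tool(motion=[{"wx": 0, "wy": 0, "wz": 0, "dx": 0, "dy": 0, "dz": -0.1, "fingers": -0.3}, {"wx": 0, "wy": 0, "wz": 0, "dx": 0, "dy": 0, "dz": -0.4, "fingers": -0.3}, {"wx": 0, "wy": 0, "wz": 0, "dx": 0, "dy": 0, "dz": -0.8, "fingers": -0.3}, {"wx": 0, "wy": 0, "wz": 0, "dx": 0, "dy": 0, "dz": -1.0, "fingers": -0.3}, {"wx": 0, "wy": 0, "wz": 0, "dx": 0, "dy": 0, "dz": -1.0, "fingers": -0.3}])

```text
clock: 19.85
eef_pos: [510.8, 96.0, 150.7]
eef_rot: [3.136, -0.001, 1.491]
wrist_force: [-0.5, -0.4, -0.8]
finger_gap: 61.1
finger_force: 0.0
```

>>> servo_tool(motion=[{"wx": 0, "wy": 0, "wz": 0, "dx": 0.4, "dy": 0, "dz": -0.2, "fingers": -0.3}, {"wx": 0, "wy": 0, "wz": 0, "dx": 0.8, "dy": 0, "dz": -0.5, "fingers": -0.3}, {"wx": 0, "wy": 0, "wz": 0, "dx": 1.0, "dy": 0, "dz": -0.5, "fingers": -0.3}, {"wx": 0, "wy": 0, "wz": 0, "dx": 1.0, "dy": 0, "dz": -0.5, "fingers": -0.3}])

```text
clock: 20.25
eef_pos: [517.2, 197.5, 196.8]
eef_rot: [-3.141, -0.0, 1.493]
wrist_force: [1.0, 0.3, -0.8]
finger_gap: 60.8
finger_force: 0.0
```

>>> servo_tool(motion=[{"wx": 0, "wy": 0, "wz": 0, "dx": 0.4, "dy": 0, "dz": 0, "fingers": -0.3}, {"wx": 0, "wy": 0, "wz": 0, "dx": 0.8, "dy": 0, "dz": 0, "fingers": -0.3}, {"wx": 0, "wy": 0, "wz": 0, "dx": 1.0, "dy": 0, "dz": 0, "fingers": -0.3}, {"wx": 0, "wy": 0, "wz": 0, "dx": 1.0, "dy": 0, "dz": 0, "fingers": -0.3}])

```text
clock: 20.65
eef_pos: [525.0, 296.2, 195.5]
eef_rot: [-3.14, 0.001, 1.493]
wrist_force: [0.1, -1.3, 0.2]
finger_gap: 61.0
finger_force: 0.0
```

>>> servo_tool(motion=[{"wx": 0, "wy": 0, "wz": 0, "dx": 0.4, "dy": 0, "dz": 0, "fingers": -0.3}, {"wx": 0, "wy": 0, "wz": 0, "dx": 0.8, "dy": 0, "dz": 0, "fingers": -0.3}, {"wx": 0, "wy": 0, "wz": 0, "dx": 1.0, "dy": 0, "dz": 0, "fingers": -0.3}, {"wx": 0, "wy": 0, "wz": 0, "dx": 1.0, "dy": 0, "dz": 0, "fingers": -0.3}])

```text
clock: 21.05
eef_pos: [533.3, 395.2, 195.6]
eef_rot: [-3.14, 0.001, 1.492]
wrist_force: [-0.2, -0.1, -0.7]
finger_gap: 61.4
finger_force: 0.0
```

```bash
python3 - <<'E'
from fit import *
p=[510.5,-117.3,-.08]; q=[p[0]-18*np.cos(p[2])-151*np.sin(p[2]),p[1]-18*np.sin(p[2])+151*np.cos(p[2]),-.08]
ims=[];S=[]
for n,o in(("top",(200,180)),("scene",(230,180))):
    c=camera(n); im=crop(c,o[0],o[1],o[0]+(230 if n=="top" else 170),o[1]+200,2); S.append((c,best("scraper",c,w2px(c,[q[0],q[1],60]))))
    r=fit(S[-1:],scr(36)+shoe(36),q); d=np.array(r[0][:2])-p[:2]; cs,sn=np.cos(p[2]),np.sin(p[2])
    print(n,np.round(r[0],3),"board",cs*d[0]+sn*d[1],-sn*d[0]+cs*d[1],[(round(x["conf"],2),np.round(x["location"])) for x in spot_in("rusk_a",c)])
    ims.append(im)
cv2.imwrite("pics/fin.png",np.hstack(ims))
print(read_state()["clock"])
E
```

```text
top [ 5.03808e+02  3.45210e+01 -7.60000e-02] board -18.80304239441903 150.80104856537957 []
scene [ 5.06431e+02  3.56310e+01 -3.80000e-02] board -16.27719800351462 152.1164881060611 []
21.35
```

View pics/fin.png

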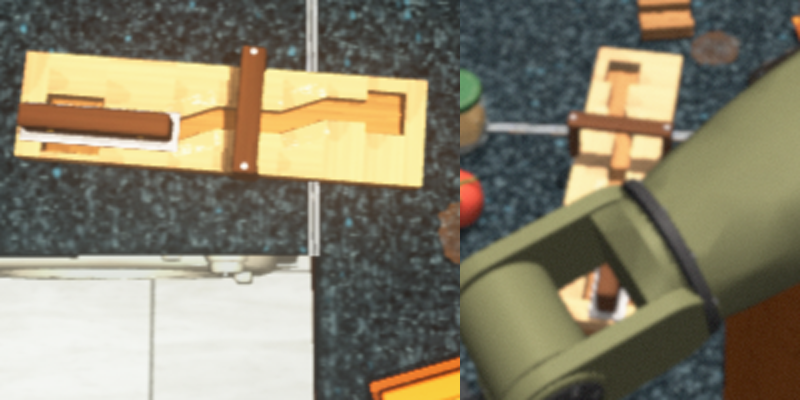

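The groove is empty from the pocket past the arch. The scraper stands flat with its pin at board y ≈ 151, over the well's edge. Nothing else visible has moved, so I'll hand the job in.

```bash
python3 -c "
from cell import *
print(sign_off())"
```

```text
the job is handed in; nothing more can be done
None
```

The job is handed in at about 21 s: the groove is clear, so both rusks should be in the well, though the scraper hides them there. The scraper stands on the board with its pin at the well's edge (board y about 151 mm), and I saw no sign of the jar, shaker or tomato being disturbed.

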